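# Fit the new water filter to the coffee machine's tank

## Task

The coffee machine's water tank needs its new filter: fold both ajar flaps of the small carton right back past upright, lift the new filter cartridge out, and push it straight down over the spigot in the bottom of the tank until it clicks. Keep pressing after the click so the rubber seal under it is well squashed, and finish while still holding the filter pressed down: do not let go. Leave the other things standing on the counter alone, the old filter on its saucer included.

Things in the scene. Friction and masses are not known exactly. Their poses are not given: they have to be found in the camera images.
- carton: Small brown cardboard carton, open end up, 200 x 150 mm (its own x, y), walls 92 mm tall, walls and floor 3 mm thick; it does not move. Origin: centre of its underside; z up. Two long flaps on the +y and -y sides stand ajar over the contents; its two short end flaps already hang down outside the +x and -x ends (up to 17 mm out).
- carton_in (a point): Centre of the carton's inner floor, 3 mm above its underside. A 40 mm tall cardboard divider stands here across the middle (carton plane x = 0), making two pockets: the new filter stands upright in one, a short round tub of tablets in the other, either way round.
- flap_left (a joint): Angle (rad) of the flap hinged along the top of the carton's +y wall: 0 = flat inward over the opening, 1.57 = upright, 2.9 = its stop, leaning outward. A stiff 196 x 73 x 3 mm panel; it stays where it is left (about 0.5 N at the edge moves it). Starts at 0.7 to 1.1, so a gap of at least 35 mm lies between the two free edges.
- flap_right (a joint): The same for the flap hinged along the top of the carton's -y wall: 0 flat inward, 1.57 upright (free edge then 73 mm above the rim: keep the gripper's body above that), 2.9 stop. Starts at 0.7 to 1.1 independently of the other.
- flap_left_hinge (a point): Middle of the left flap's hinge line: on the +y top edge of the carton (carton frame x 0, y +75, z 93.5 mm).
- flap_right_hinge (a point): Middle of the right flap's hinge line (carton frame x 0, y -75, z 93.5 mm).
- flap_left_edge (a point): Middle of the left flap's free edge, 73 mm from its hinge.
- flap_right_edge (a point): Middle of the right flap's free edge, 73 mm from its hinge.
- filter: The NEW filter cartridge: upright, round, white plastic, 70 mm tall; skirt 44 mm diameter up to 30 mm height, 40 mm diameter above (grip there), slightly domed top; 100 to 150 g. Origin: centre of its underside; z up along its axis. It starts standing in the carton on the 3 mm floor, about 48 mm from the divider towards the carton's +x or -x end.
- filter_socket (a point): Mouth of the round socket in the filter's underside (same point as the filter's origin): 21 mm diameter through a lip 2.5 mm tall, then a 28 mm bore, 30 mm deep. It goes over the spigot and turns freely on it, so its yaw does not matter.
- tub: Short round white tub of descaling tablets, 43 mm diameter, 38 mm tall, grey lid, standing in the carton's other pocket. Origin: centre of its underside.
- tank: The coffee machine's loose water tank, an open-topped clear plastic box standing on the counter, 200 x 140 mm (its x, y), 100 mm tall, walls 3 mm, grey floor 6 mm thick, 0.6 kg, with a small finger grip 18 mm out from the rim of its -x end. Origin: centre of its underside; z up. The spigot stands on its floor.
- spigot (a point): Centre of the spigot's foot on the upper face of the tank floor (tank frame x +35, y 0, z 6 mm); z up. A black spigot stands here. Heights of the filter's underside above this point as it is pushed down: 27 mm nose enters socket; about 16 mm the push rises; about 10 mm click, the push drops; 7 mm it meets the seal; 3 mm hard stop. Let go after the click, it stays latched at about 6 mm.
- spigot_tip (a point): Top of the spigot's fixed guide nose, 27 mm above the tank floor: 8 mm across at the top, widening to 18.6 mm within 9 mm; it centres the socket.
- tongues (a point): Point on the spigot's axis level with its four springy snap tongues, 12 mm above the tank floor; their rounded noses are 25 mm across and bend inward to let the filter's 21 mm lip pass (the push peaks at roughly 6 to 12 N), then snap out above the lip: the click.
- seal (a joint): How far (m) the sprung rubber seal ring round the spigot's foot (45 mm outside diameter, top 7 mm above the tank floor when free) is squashed: 0 free, 0.004 at its stop. It resists with about 1 N plus 2.5 N per mm. Below 0.0015 when the filter is latched but not pressed; well squashed is over 0.002, which takes a steady push of 6 to 11 N.
- old_filter: The used filter, same shape as the new one, standing upright on the saucer. Bystander. Origin: centre of its underside.
- saucer: White saucer, 130 mm diameter, 18 mm tall, with the used filter on it. Bystander. Origin: centre of its underside.
- mug: Blue ceramic mug, 84 mm diameter, 95 mm tall. Bystander. Origin: centre of its underside.
- tumbler_a: Green glass tumbler, 72 mm diameter, 100 mm tall. Bystander. Origin: centre of its underside.
- tumbler_b: Green glass tumbler, 72 mm diameter, 100 mm tall. Bystander. Origin: centre of its underside.
- canister: White canister with a wooden lid, 100 mm diameter, 125 mm tall. Bystander. Origin: centre of its underside.
- spoon: Steel spoon with a wooden handle, 140 mm long, lying on the counter. Bystander. Origin: under its middle.
Things that resemble listed ones, but are neither listed nor needed, are in the scene too. What is shaped like the filter but red is not meant.

How it is judged (in metres and radians):
On the way, in this order (a step that is already met when the one before it is completed fails the run):
1. both carton flaps are folded back past upright (over 1.75 rad) while the new filter is still in the carton (value of joint each of flap_left, flap_right above 1.75 rad and distance of filter from where it was at the start of the episode below 0.04 m), for 0.2 s.
2. the new filter is lifted clear of the carton by the gripper (height (world z) of filter above 0.1 m and contact force between the fingers and filter above 1 N), for 0.2 s.
3. the new filter is pushed over the spigot past the click (z of filter in the frame of spigot below 0.008 m and horizontal distance between filter and spigot below 0.003 m and angle between the z axis of filter and the z axis of tank, either way round below 0.1 rad), for 0.2 s.
At the end, for the whole second after the job is handed in: Filter snapped on: underside under 6.5 mm above the tank floor, within 3 mm of the spigot axis, straight within 0.1 rad; gripper touches it (over 2 N) and keeps the seal squashed over 2 mm through the last second; tank upright on the counter; both flaps still over 1.6 rad (z of filter in the frame of spigot below 0.0065 m and horizontal distance between filter and spigot below 0.003 m and angle between the z axis of filter and the z axis of tank, either way round below 0.1 rad and value of joint seal above 0.002 m and contact force between the fingers and filter above 2 N and angle between tank's own z axis and vertical below 0.05 rad and height (world z) of tank below 0.004 m and value of joint each of flap_left, flap_right above 1.6 rad); the arm keeps its last pose, push and grip.
It fails at once if the used filter, its saucer, the mug, a tumbler, the canister or the spoon is moved more than 40 mm (distance of any of old_filter, saucer, mug, tumbler_a, tumbler_b, canister, spoon from where it was at the start of the episode above 0.04 m).
It also fails if it takes over 67 s, if anything falls off the work surface, if the arm or the gripper's body presses on something with over 40 N, if the wrist force passes 120 N, or if a joint passes its speed limit or range.

## Robot

A 6-joint arm with a two-finger parallel gripper is mounted at the origin on the work surface. World frame = base frame: x ahead of the robot, y to its left, z up, the work surface at z = 0. Lengths are in mm, angles in rad, forces in N, time in s.
With the tool pointing down it reaches from about 350 to 875 mm from the base axis. Payload 4.2 kg.
Tool frame: the origin (TCP) lies midway between the tips of the shut fingers; the grasp point (between the pads) lies 19 mm behind it; z points along the fingers, y is the line along which they close (so a half turn about z gives the same grasp; the last joint's range is limited). The gripper opens to 85 mm and grips with 20 to 120 N. Pads are 22 mm wide; open, the fingers measure 114 mm over their backs; the gripper's body (76 mm by 85 mm) begins 54 mm behind the grasp point. The pads swing forward as they close: fully open they stand 13 mm farther back than shut.
Start: joints at [1.488, 0.385, 0.008, 0, -1.194, -0.259], TCP at [209.457, 588.835, 231.312] pointing down, gripper open.
Joint ranges: [-3.14, 3.14], [-1.21, 2.06], [-1.07, 1.41], [-3.16, 2.05], [-2.99, -0.16], [-3.1, 3.1]. Speed limits (rad/s): [2.79, 2.79, 3.14, 3.14, 3.14, 3.14].

## Interface

Orientations are given as a unit quaternion [x, y, z, w].
In Python, from bench import arm gives the robot as it stands. The module is installed in compiled form; this text tells all that it offers.
- The arm moves only by the shell command python3 -m handwheel 'ROWS' [OPENING]. ROWS is JSON, a list of rows, each an object of numbers: "x", "y", "z": the shift along the world's x, y, z each as a share of 20 cm, from -1 to 1; "ax", "ay", "az": the turn, a rotation vector about the world's x, y, z each as a share of 90 degrees, from -1 to 1. In form: [{"x": .., "y": .., "z": .., "ax": .., "ay": .., "az": ..}, ...]. A call has exactly 8 rows; each row shifts and turns the commanded pose from where the row before left it; what a row does not reach is not made up. A row lasts 1/10 s, in which the tool goes at most 50 mm and 8.59 degrees, less where a joint would pass 70% of its speed; a pose out of reach is approached as far as the arm can. A call with a number of a shift or a turn outside -1 to 1 is refused whole. A call with a gripper value outside its range is refused whole. OPENING is the opening, from -1 (shut) to 1 (fully open), set as the call begins (- or left out, the last holds). The fingers move at their own pace and stop on an object; the grip force is fixed at half the most. Time passes only in rows, so rows that do not move let the fingers close, or fill a call up. It gives the time, the measured TCP pose, the force, the opening and the grip force at its end, in the units of the state.
- arm.read_state(): the state, without advancing time (a new reading comes with each control period).
- arm.get_image(name): name is "side" or "top" or "wrist"; returns the picture (384x512x3 uint8, red, green, blue); there is no depth.
- arm.camera_params(name): a dict with "K" (3x3 intrinsics, pixels), "position" and "orientation" of the camera in the world. Camera axes: x right, y down, z forward; pixel columns grow to the right and rows downward; lengths in mm; the calibration is good to about 2 mm. A picture is of the moment at which its call begins: read the wrist's pose just before it. camera_params takes no time and is no camera call; for the wrist camera it gives the pose at the moment of the call.
- arm.job_done(): hands the job in; it is judged then, once.
The state is a dict: "clock": time; "joints": joint angles; "joint_vel": joint speeds; "joint_efforts": joint torques, N m; "position": TCP position; "ee_rot": TCP orientation; "contact_force": force on the tool from outside, world axes, zero at the start; "wrist_torque": the same for the moment, N m; "gripper_width": finger opening in mm; "grasp_force": force on a finger pad.
Only numpy, scipy, OpenCV 4.12 (cv2) and the standard library are available. Lean on these libraries where they do the work, as an engineer would, in place of code of your own. Each camera call takes 0.05 s, during which the arm holds its last target. There are 200 camera calls.

## Working session

There is one attempt and no reset: what is moved stays moved. The work goes in short steps, Python scripts to look and compute and a shell command to move; the robot and the scene stay as the last step left them, time stands still between calls to the robot, and variables do not carry over. Pictures are saved under pics/ and viewed, at most 10 in all, crops included, and the job is handed in when it is done.

```bash
mkdir -p pics
cat > h.py <<'E'
import numpy as np, cv2
from bench import arm
from scipy.spatial.transform import Rotation as R
def snap(n,f):
    im=arm.get_image(n); cv2.imwrite('pics/'+f,im[:,:,::-1]); return im
def cam(n):
    c=arm.camera_params(n); K=np.array(c['K']);p=np.array(c['position']);o=np.array(c['orientation'])
    M=R.from_quat(o).as_matrix() if o.size==4 else o
    return K,p,M
def ray(n,u,v,z,c=None):
    K,p,M=c or cam(n); d=M@np.linalg.inv(K)@[u,v,1]; return p+d*(z-p[2])/d[2]
def proj(n,X,c=None):
    K,p,M=c or cam(n); q=K@(M.T@(np.array(X)-p)); return q[:2]/q[2]
E
python3 - <<'E'
from h import *
a=snap('top','t0.png');b=snap('side','s0.png')
for n in('top','side','wrist'):print(n,arm.camera_params(n))
s=arm.read_state();print(s)
cv2.imwrite('pics/t0b.png',cv2.resize(a[:,:,::-1],(800,600),interpolation=cv2.INTER_CUBIC))
cv2.imwrite('pics/s0b.png',cv2.resize(b[:,:,::-1],(800,600),interpolation=cv2.INTER_CUBIC))
E
```

```text
top {'K': array([[368.6188924 ,   0.        , 249.96545972],
       [  0.        , 368.6188924 , 193.73433315],
       [  0.        ,   0.        ,   1.        ]]), 'position': array([ 513.47056769,    9.5279338 , 1142.50676372]), 'orientation': array([ 0.712879  , -0.70047255,  0.01938791, -0.02767399])}
side {'K': array([[413.08459219,   0.        , 255.89714404],
       [  0.        , 413.08459219, 195.35406741],
       [  0.        ,   0.        ,   1.        ]]), 'position': array([248.57795875, 730.58557268, 958.45674233]), 'orientation': array([-0.18837479,  0.91351873, -0.35211939,  0.07752681])}
wrist {'K': array([[279.09000601,   0.        , 257.737738  ],
       [  0.        , 279.09000601, 194.18699044],
       [  0.        ,   0.        ,   1.        ]]), 'position': array([276.60653767, 565.34173405, 373.67020925]), 'orientation': array([-0.57132839,  0.80881165,  0.11337723, -0.08095176])}
{'clock': 0.1, 'joints': array([ 1.48761418e+00,  3.85525322e-01,  6.74024053e-03, -4.64610312e-04,
       -1.19403736e+00, -2.58577467e-01]), 'joint_vel': array([ 6.05671620e-04,  6.35342563e-05,  4.42914435e-03,  7.62265308e-04,
       -2.52838582e-04,  1.88479060e-03]), 'joint_efforts': array([-3.63514300e-04, -3.93316054e+01,  1.88930619e+01,  4.19799864e+00,
       -2.55787134e-03,  5.75693264e-06]), 'position': array([209.27830925, 588.3444071 , 230.2903288 ]), 'ee_rot': array([ 9.85420435e-01, -1.70133752e-01, -1.26366344e-04,  1.02807559e-03]), 'contact_force': array([ 0.52081767, -0.03616209,  0.38415172]), 'wrist_torque': array([-0.01103951, -0.04212416, -0.00604338]), 'grasp_force': 0.0, 'gripper_width': 85.53507631170866}
```

View pics/t0b.png

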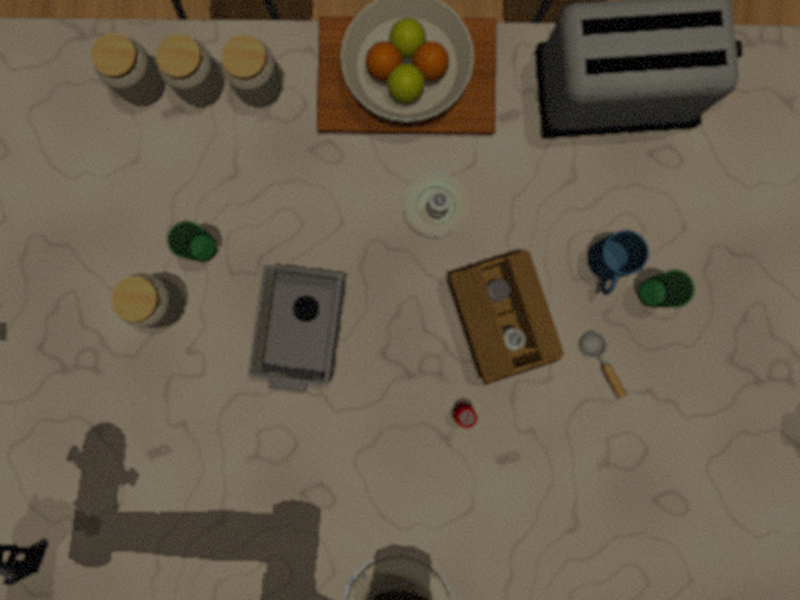

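View pics/s0b.png

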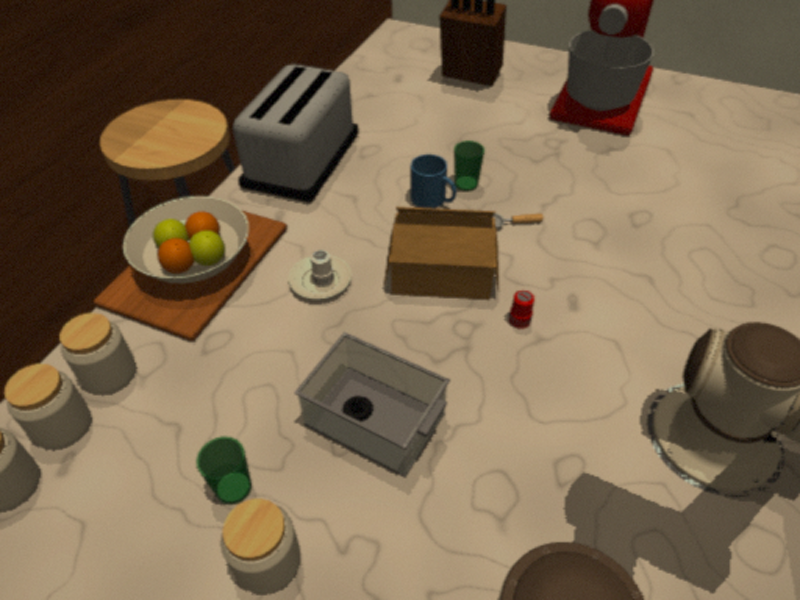

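The top view shows the carton at about (505,315), with the filter at (514,338) and the tub at (500,290). The tank is at (300,325) and the spigot at (306,308). I'll enlarge these.

Run:
```python
import cv2,numpy as np
im=cv2.imread('pics/t0.png')
a=im[155:250,280:365]; b=im[160:255,155:230]
f=lambda c:cv2.resize(c,None,fx=5,fy=5,interpolation=cv2.INTER_CUBIC)
a,b=f(a),f(b)
o=np.hstack([b,a]);o=np.clip(o*1.7,0,255).astype('uint8');print(o.shape)
cv2.imwrite('pics/crop.png',o)
```

```text
(475, 800, 3)
```

View pics/crop.png

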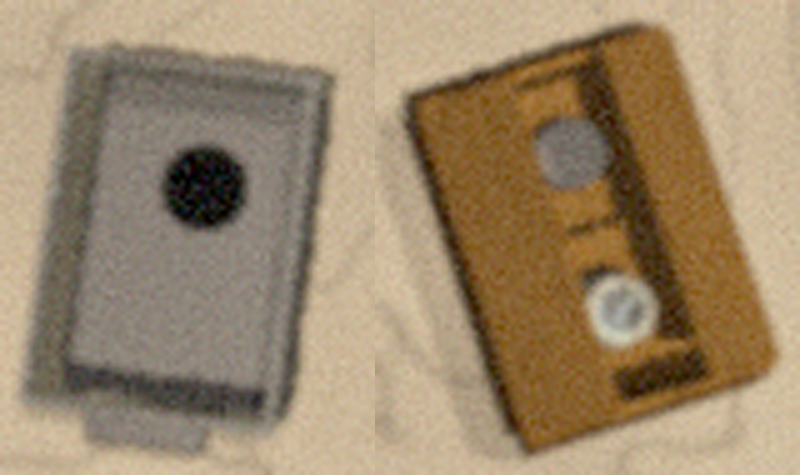

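Run:
```python
from h import *
c=cam('top')
A=lambda x,y,z:ray('top',280+(x-375)/5-.4,155+y/5-.4,z,c)[:2]
B=lambda x,y,z:ray('top',155+x/5-.4,160+y/5-.4,z,c)[:2]
f=A(623,308,73);t=A(575,152,41);d=A(597,225,43)
print('filter',f,'tub',t,'div',d,'dist f-t',np.linalg.norm(f-t),'ang',np.degrees(np.arctan2(*(t-f)[::-1])))
cs=[A(410,95,93.5),A(527,450,93.5),A(660,25,93.5),A(775,362,93.5)]
print('corners',cs,np.linalg.norm(cs[0]-cs[1]),np.linalg.norm(cs[2]-cs[3]),np.mean(cs,0))
for a,b in((0,1),(2,3)):
  v=cs[a]-cs[b];print(np.degrees(np.arctan2(v[1],v[0])))
print('spig',B(204,187,13))
tc=[B(72,50,100),B(333,70,100),B(290,418,100),B(25,400,100)]
print('tank',tc,np.mean(tc,0))
```

```text
filter [ 523.55032344 -207.37489667] tub [ 616.57342453 -184.85923846] div [ 572.93485557 -197.82299085] dist f-t 95.70920645084635 ang 13.606401379647963
corners [array([642.79106821, -81.25990949]), array([ 442.41009411, -149.47634046]), array([ 685.46916075, -223.7584354 ]), array([ 494.42150318, -289.02228034])] 211.6743164229019 201.88753531821322 [ 566.27295656 -185.87924142]
18.800303153551134
18.860694812394055
spig [575.71175936 191.00991875]
tank [array([647.91699521, 254.67486258]), array([638.90719488, 105.30694282]), array([441.6440585 , 124.96029194]), array([448.9289822, 274.7618154])] [544.3493077  189.92597818]
```

Run:
```python
from h import *
c=cam('top')
th=np.radians(18.6);ex=np.array([np.cos(th),np.sin(th),0]);ey=np.array([-np.sin(th),np.cos(th),0]);o=np.array([569,-192,0])
P=lambda X:(lambda q:((q[0]+.4-280)*5+375,(q[1]+.4-155)*5))(proj('top',X,c))
r=lambda p:np.round(p).astype(int)
for x in(-98,98):
  print('hinges',r(P(o+x*ex+75*ey+[0,0,93.5])),r(P(o+x*ex-75*ey+[0,0,93.5])))
for a in(.7,.8,.9,1.0,1.1):
  y=75-73*np.cos(a);z=93.5+73*np.sin(a)
  print(a,'y',y,[r(P(o+x*ex+s*y*ey+[0,0,z])) for s in(1,-1) for x in(-98,98)])
print(ex,ey)
```

```text
hinges [532 433] [784 352]
hinges [425 104] [674  25]
0.7 y 19.166520328232338 [array([644, 407]), array([530,  63]), array([711, 385]), array([597,  42])]
0.8 y 24.140410217656928 [array([637, 410]), array([523,  64]), array([723, 383]), array([607,  37])]
0.9 y 29.6224723162415 [array([629, 413]), array([515,  66]), array([735, 380]), array([619,  33])]
1.0 y 35.557931671625795 [array([620, 417]), array([505,  68]), array([748, 377]), array([631,  29])]
1.1 y 41.887483135932854 [array([610, 421]), array([495,  71]), array([761, 373]), array([643,  24])]
[0.94776841 0.31895931 0.        ] [-0.31895931  0.94776841  0.        ]
```

```bash
python3 -m handwheel '[{"x":0.09,"y":-0.19},{"x":0.09,"y":-0.19},{"x":0.09,"y":-0.19,"az":-0.09},{"x":0.09,"y":-0.19,"az":-0.09},{"x":0.09,"y":-0.19,"az":-0.09},{"x":0.09,"y":-0.19,"az":-0.09},{"x":0.09,"y":-0.19,"az":-0.09},{"x":0.09,"y":-0.19,"az":-0.09}]' -1; python3 -m handwheel '[{"x":0.09,"y":-0.19,"az":-0.04},{"x":0.09,"y":-0.19},{"x":0.09,"y":-0.19},{"x":0.09,"y":-0.19},{"x":0.09,"y":-0.19},{"x":0.09,"y":-0.19},{"x":0.09,"y":-0.19},{"x":0.09,"y":-0.19}]'
```

```text
invalid input at $[0]: expected keys x, y, z, ax, ay, az
invalid input at $[0]: expected keys x, y, z, ax, ay, az
```

```bash
python3 -m handwheel '[{"x":0.09,"y":-0.19,"z":0,"ax":0,"ay":0,"az":-0.07},{"x":0.09,"y":-0.19,"z":0,"ax":0,"ay":0,"az":-0.07},{"x":0.09,"y":-0.19,"z":0,"ax":0,"ay":0,"az":-0.07},{"x":0.09,"y":-0.19,"z":0,"ax":0,"ay":0,"az":-0.07},{"x":0.09,"y":-0.19,"z":0,"ax":0,"ay":0,"az":-0.07},{"x":0.09,"y":-0.19,"z":0,"ax":0,"ay":0,"az":-0.07},{"x":0.09,"y":-0.19,"z":0,"ax":0,"ay":0,"az":-0.07},{"x":0.09,"y":-0.19,"z":0,"ax":0,"ay":0,"az":-0.09}]' -1; python3 -m handwheel '[{"x":0.09,"y":-0.19,"z":0,"ax":0,"ay":0,"az":0},{"x":0.09,"y":-0.19,"z":0,"ax":0,"ay":0,"az":0},{"x":0.09,"y":-0.19,"z":0,"ax":0,"ay":0,"az":0},{"x":0.09,"y":-0.19,"z":0,"ax":0,"ay":0,"az":0},{"x":0.09,"y":-0.19,"z":0,"ax":0,"ay":0,"az":0},{"x":0.09,"y":-0.19,"z":0,"ax":0,"ay":0,"az":0},{"x":0.09,"y":-0.19,"z":0,"ax":0,"ay":0,"az":0},{"x":0.09,"y":-0.19,"z":0,"ax":0,"ay":0,"az":0}]'
```

```text
clock: 0.9
position: [353.6, 283.0, 231.1]
ee_rot: [0.809, -0.588, -0.0, 0.0]
contact_force: [1.2, 0.6, 0.3]
gripper_width: 0.2
grasp_force: 0.0
clock: 1.7
position: [497.6, -20.9, 231.1]
ee_rot: [0.81, -0.586, -0.0, 0.0]
contact_force: [0.5, 1.2, 0.2]
gripper_width: 0.1
grasp_force: 0.0
```

```bash
python3 -m handwheel '[{"x":0.07,"y":-0.16,"z":0,"ax":0,"ay":0,"az":0},{"x":0.07,"y":-0.16,"z":0,"ax":0,"ay":0,"az":0},{"x":0.07,"y":-0.16,"z":0,"ax":0,"ay":0,"az":0},{"x":0.07,"y":-0.17,"z":0,"ax":0,"ay":0,"az":0},{"x":0.07,"y":-0.17,"z":0,"ax":0,"ay":0,"az":0},{"x":0,"y":0,"z":0,"ax":0,"ay":0,"az":0},{"x":0,"y":0,"z":0,"ax":0,"ay":0,"az":0},{"x":0,"y":0,"z":0,"ax":0,"ay":0,"az":0}]' -1
python3 - <<'E'
from h import *
c=cam('wrist');im=snap('wrist','w1.png');print(c[1])
th=np.radians(18.6);ex=np.array([np.cos(th),np.sin(th),0]);ey=np.array([-np.sin(th),np.cos(th),0]);o=np.array([569,-192,0])
im=im[:,:,::-1].copy()
def L(a,b,col):cv2.line(im,*[tuple(int(v) for v in proj('w',p,c)) for p in(a,b)],col,1)
for s,a in((1,.95),(-1,.7)):
  y=75-73*np.cos(a);z=93.5+73*np.sin(a)
  L(o-98*ex+s*75*ey+[0,0,93.5],o+98*ex+s*75*ey+[0,0,93.5],(0,255,0))
  L(o-98*ex+s*y*ey+[0,0,z],o+98*ex+s*y*ey+[0,0,z],(0,0,255))
cv2.imwrite('pics/w1b.png',cv2.resize(np.clip(im*1.5,0,255).astype('uint8'),(800,600)))
E
```

```text
clock: 2.5
position: [566.9, -182.5, 231.0]
ee_rot: [0.81, -0.586, -0.0, 0.0]
contact_force: [0.4, 0.4, 0.2]
gripper_width: 0.2
grasp_force: 0.0
[ 590.20094666 -248.8959149   374.29885204]
```

View pics/w1b.png

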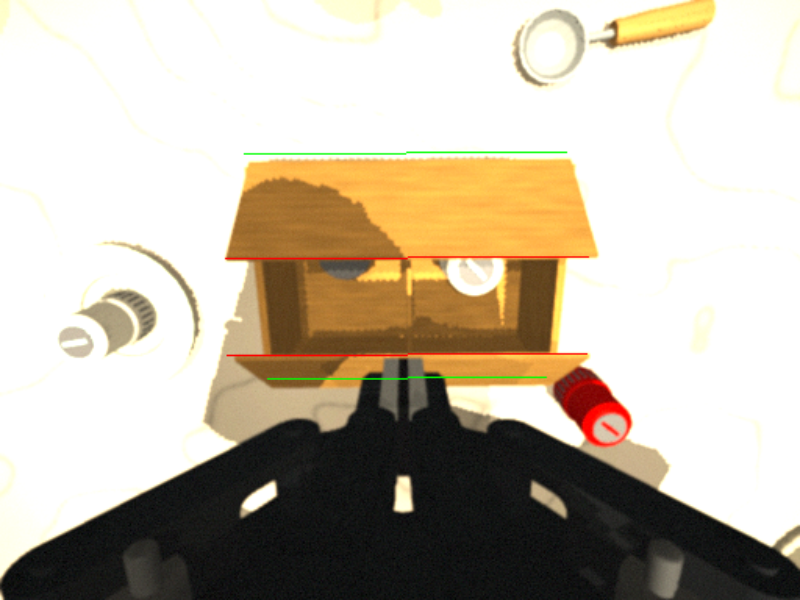

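The wrist view matches the carton model. The flap edges are at rows 257 and 354, the filter is at (475,272), and the gap is clear. Next I go down into the gap and sweep towards +y.

```bash
python3 -m handwheel '[{"x":0,"y":-0.01,"z":-0.15,"ax":0,"ay":0,"az":0},{"x":0,"y":0,"z":-0.15,"ax":0,"ay":0,"az":0},{"x":0,"y":0,"z":-0.15,"ax":0,"ay":0,"az":0},{"x":0,"y":0,"z":-0.14,"ax":0,"ay":0,"az":0},{"x":0,"y":0,"z":0,"ax":0,"ay":0,"az":0},{"x":-0.02,"y":0.06,"z":0,"ax":0,"ay":0,"az":0},{"x":-0.02,"y":0.06,"z":0,"ax":0,"ay":0,"az":0},{"x":-0.02,"y":0.06,"z":0,"ax":0,"ay":0,"az":0}]' -1
python3 -m handwheel '[{"x":-0.02,"y":0.06,"z":0,"ax":0,"ay":0,"az":0},{"x":-0.02,"y":0.06,"z":0,"ax":0,"ay":0,"az":0},{"x":-0.02,"y":0.06,"z":0,"ax":0,"ay":0,"az":0},{"x":-0.02,"y":0.05,"z":0,"ax":0,"ay":0,"az":0},{"x":0,"y":0,"z":0,"ax":0,"ay":0,"az":0},{"x":0.04,"y":-0.12,"z":0,"ax":0,"ay":0,"az":0},{"x":0.04,"y":-0.12,"z":0,"ax":0,"ay":0,"az":0},{"x":0.04,"y":-0.12,"z":0,"ax":0,"ay":0,"az":0}]' -1
```

```text
clock: 3.35
position: [560.8, -151.9, 121.9]
ee_rot: [0.812, -0.584, 0.008, -0.001]
contact_force: [2.0, -12.0, 27.6]
gripper_width: 0.1
grasp_force: 0.3
clock: 4.15
position: [562.9, -175.3, 112.6]
ee_rot: [0.81, -0.586, -0.001, 0.001]
contact_force: [0.6, 0.3, 0.9]
gripper_width: 0.0
grasp_force: 0.0
```

```bash
python3 -m handwheel '[{"x":0,"y":0,"z":0.09,"ax":0,"ay":0,"az":0},{"x":0.025,"y":-0.08,"z":0,"ax":0,"ay":0,"az":0},{"x":0.025,"y":-0.08,"z":0,"ax":0,"ay":0,"az":0},{"x":0.025,"y":-0.08,"z":0,"ax":0,"ay":0,"az":0},{"x":0.025,"y":-0.08,"z":0,"ax":0,"ay":0,"az":0},{"x":0.02,"y":-0.06,"z":0,"ax":0,"ay":0,"az":0},{"x":0.02,"y":-0.06,"z":0,"ax":0,"ay":0,"az":0},{"x":0.02,"y":-0.06,"z":0,"ax":0,"ay":0,"az":0}]' -1
python3 -m handwheel '[{"x":0.02,"y":-0.06,"z":0,"ax":0,"ay":0,"az":0},{"x":0,"y":0,"z":0,"ax":0,"ay":0,"az":0},{"x":-0.04,"y":0.14,"z":0.16,"ax":0,"ay":0,"az":0.09},{"x":-0.04,"y":0.14,"z":0.16,"ax":0,"ay":0,"az":0.09},{"x":-0.04,"y":0.14,"z":0.16,"ax":0,"ay":0,"az":0.09},{"x":-0.04,"y":0,"z":0.12,"ax":0,"ay":0,"az":0.09},{"x":0,"y":0,"z":0,"ax":0,"ay":0,"az":0.09},{"x":0,"y":0,"z":0,"ax":0,"ay":0,"az":0.09}]' 1
python3 - <<'E'
from h import *
print(arm.read_state()['contact_force'])
a=snap('top','t2.png');b=snap('side','s2.png')
f=lambda c:np.clip(cv2.resize(c[:,:,::-1],(400,450),interpolation=cv2.INTER_CUBIC)*1.5,0,255)
cv2.imwrite('pics/c2.png',np.hstack([f(a[145:260,270:372]),f(b[105:206,230:320])]))
E
```

```text
clock: 4.95
position: [595.3, -276.1, 130.7]
ee_rot: [0.81, -0.586, -0.001, 0.0]
contact_force: [0.2, 1.4, -0.8]
gripper_width: 0.1
grasp_force: 0.4
clock: 5.75
position: [567.8, -202.6, 253.3]
ee_rot: [0.98, -0.198, 0.002, -0.0]
contact_force: [-0.5, 0.4, -1.2]
gripper_width: 85.4
grasp_force: 0.0
[-0.50275816  0.4079008  -1.2327046 ][ WARN:0@0.800] global loadsave.cpp:1063 imwrite_ Unsupported depth image for selected encoder is fallbacked to CV_8U.
```

View pics/c2.png

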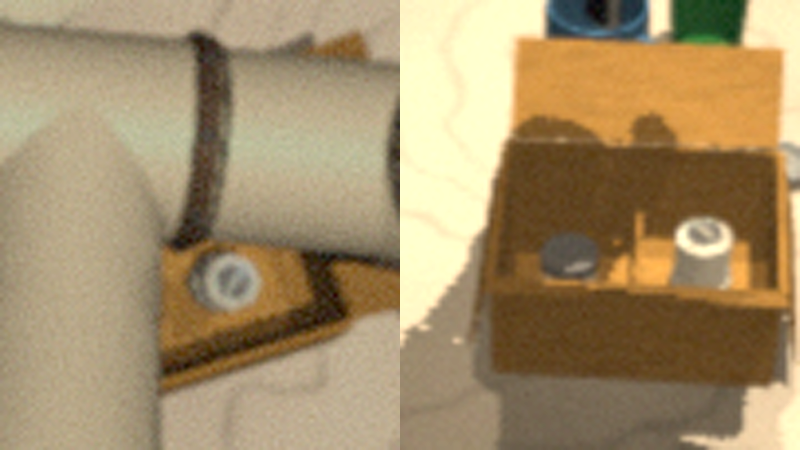

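Both flaps lie back and the filter still stands, at (703,238) in the side crop. I'll triangulate it.

```bash
python3 -m handwheel '[{"x":-0.05,"y":0,"z":0,"ax":0,"ay":0,"az":0.09},{"x":-0.05,"y":0,"z":0,"ax":0,"ay":0,"az":0.09},{"x":-0.05,"y":0,"z":0,"ax":0,"ay":0,"az":0.09},{"x":-0.04,"y":0,"z":0,"ax":0,"ay":0,"az":0.09},{"x":-0.03,"y":0,"z":0,"ax":0,"ay":0,"az":0.09},{"x":0,"y":-0.02,"z":-0.06,"ax":0,"ay":0,"az":0},{"x":0,"y":0,"z":-0.06,"ax":0,"ay":0,"az":0},{"x":0,"y":0,"z":0,"ax":0,"ay":0,"az":0}]' 1
python3 - <<'E'
from h import *
print('side',ray('side',297.7,157.9,72),'top',ray('top',329.4,216.2,73))
c=cam('wrist');im=snap('wrist','w3.png')[:,:,::-1].copy();s=arm.read_state();print(s['position'],s['ee_rot'])
th=np.radians(18.6);ex=np.array([np.cos(th),np.sin(th),0]);ey=np.array([-np.sin(th),np.cos(th),0]);o=np.array([569,-192,0])
t=np.arange(0,6.3,.05)
def circ(x,y,z,r,col):
  for a in t: cv2.circle(im,tuple(int(round(v)) for v in proj('w',[x+r*np.cos(a),y+r*np.sin(a),z],c)),0,col,-1)
circ(523.5,-207.4,73,20,(0,0,255)); circ(523.5,-207.4,33,22,(0,255,0))
cv2.imwrite('pics/w3b.png',cv2.resize(np.clip(im*1.3,0,255).astype('uint8'),(800,600)))
E
```

```text
clock: 6.65
position: [522.2, -206.9, 224.2]
ee_rot: [0.989, 0.149, -0.003, -0.001]
contact_force: [-0.1, -0.2, -0.8]
gripper_width: 85.4
grasp_force: 0.0
side [ 519.44570182 -203.19484067   72.        ] top [ 523.56062087 -207.95132952   73.        ]
[ 522.8455675  -207.12556812  225.40296829] [ 9.88788855e-01  1.49308983e-01 -1.78277194e-03 -4.98454735e-04]
```

View pics/w3b.png

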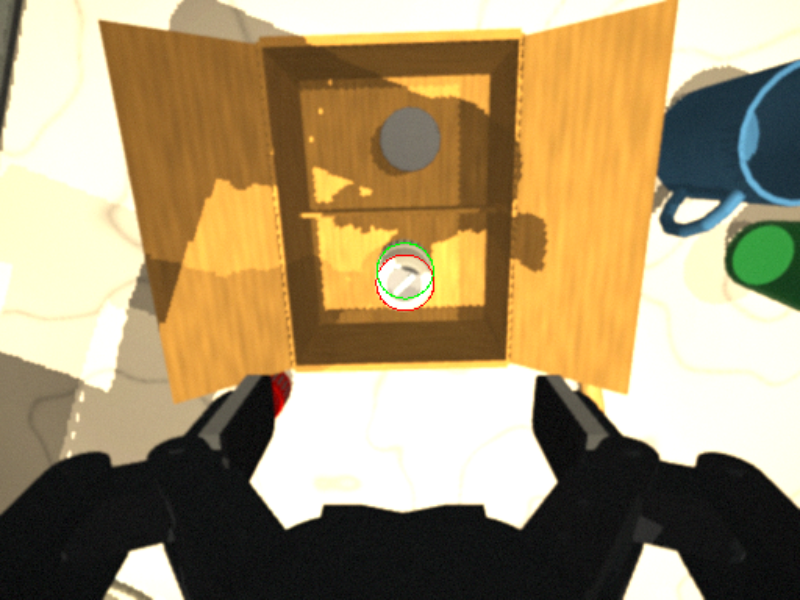

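The predicted circles land on the filter at (405,280), and both flaps are folded well back. Descending to grasp.

```bash
python3 -m handwheel '[{"x":0,"y":0,"z":-0.2,"ax":0,"ay":0,"az":0},{"x":0,"y":0,"z":-0.2,"ax":0,"ay":0,"az":0},{"x":0,"y":0,"z":-0.2,"ax":0,"ay":0,"az":0},{"x":0,"y":0,"z":-0.15,"ax":0,"ay":0,"az":0},{"x":0,"y":0,"z":-0.1,"ax":0,"ay":0,"az":0},{"x":0,"y":0,"z":-0.05,"ax":0,"ay":0,"az":0},{"x":0,"y":0,"z":-0.03,"ax":0,"ay":0,"az":0},{"x":0,"y":0,"z":0,"ax":0,"ay":0,"az":0}]' 1
python3 -m handwheel '[{"x":0,"y":0,"z":0,"ax":0,"ay":0,"az":0},{"x":0,"y":0,"z":0,"ax":0,"ay":0,"az":0},{"x":0,"y":0,"z":0,"ax":0,"ay":0,"az":0},{"x":0,"y":0,"z":0,"ax":0,"ay":0,"az":0},{"x":0,"y":0,"z":0,"ax":0,"ay":0,"az":0},{"x":0,"y":0,"z":0,"ax":0,"ay":0,"az":0},{"x":0,"y":0,"z":0,"ax":0,"ay":0,"az":0},{"x":0,"y":0,"z":0,"ax":0,"ay":0,"az":0}]' -1
```

```text
clock: 7.5
position: [523.8, -207.2, 41.3]
ee_rot: [0.989, 0.15, 0.0, 0.0]
contact_force: [0.4, 0.1, 1.2]
gripper_width: 85.5
grasp_force: 0.0
clock: 8.3
position: [524.1, -207.3, 42.4]
ee_rot: [0.989, 0.151, 0.001, 0.0]
contact_force: [-0.3, 1.4, 5.8]
gripper_width: 38.7
grasp_force: 60.2
```

```bash
python3 -m handwheel '[{"x":0,"y":0,"z":0.05,"ax":0,"ay":0,"az":0},{"x":0,"y":0,"z":0.15,"ax":0,"ay":0,"az":0},{"x":0,"y":0,"z":0.2,"ax":0,"ay":0,"az":0},{"x":0,"y":0,"z":0.2,"ax":0,"ay":0,"az":0},{"x":0,"y":0,"z":0.2,"ax":0,"ay":0,"az":0},{"x":0,"y":0,"z":0.14,"ax":0,"ay":0,"az":0},{"x":0,"y":0,"z":0,"ax":0,"ay":0,"az":0},{"x":0,"y":0.1,"z":0,"ax":0,"ay":0,"az":0}]' -1
python3 -m handwheel '[{"x":-0.01,"y":0.2,"z":0,"ax":0,"ay":0,"az":0},{"x":-0.01,"y":0.22,"z":0,"ax":0,"ay":0,"az":0},{"x":-0.01,"y":0.22,"z":0,"ax":0,"ay":0,"az":0},{"x":-0.01,"y":0.22,"z":0,"ax":0,"ay":0,"az":0},{"x":-0.01,"y":0.22,"z":0,"ax":0,"ay":0,"az":0},{"x":-0.01,"y":0.22,"z":0,"ax":0,"ay":0,"az":0},{"x":-0.01,"y":0.22,"z":0,"ax":0,"ay":0,"az":0},{"x":-0.02,"y":0.2,"z":0,"ax":0,"ay":0,"az":0}]' -1
python3 -m handwheel '[{"x":0,"y":0.08,"z":0,"ax":0,"ay":0,"az":0},{"x":0,"y":0,"z":0,"ax":0,"ay":0,"az":0},{"x":0,"y":0,"z":0,"ax":0,"ay":0,"az":0},{"x":0,"y":0,"z":0,"ax":0,"ay":0,"az":0},{"x":0,"y":0,"z":0,"ax":0,"ay":0,"az":0},{"x":0,"y":0,"z":0,"ax":0,"ay":0,"az":0},{"x":0,"y":0,"z":0,"ax":0,"ay":0,"az":0},{"x":0,"y":0,"z":0,"ax":0,"ay":0,"az":0}]' -1
python3 - <<'E'
from h import *
c=cam('wrist');im=snap('wrist','w4.png')[:,:,::-1].copy();s=arm.read_state();print(s['position'],s['ee_rot'])
np.savez('w4.npz',K=c[0],p=c[1],M=c[2])
for r,z in((22.5,13),(4,33)):
  for a in np.arange(0,6.3,.1): cv2.circle(im,tuple(int(round(v)) for v in proj('w',[576+r*np.cos(a),191+r*np.sin(a),z],c)),0,(0,0,255),-1)
print(proj('w',[576,191,13],c))
cv2.imwrite('pics/w4b.png',cv2.resize(np.clip(im*1.3,0,255).astype('uint8'),(800,600)))
E
```

```text
clock: 9.1
position: [523.2, -188.0, 229.8]
ee_rot: [0.989, 0.149, 0.001, -0.0]
contact_force: [-0.1, 0.6, -1.9]
gripper_width: 38.7
grasp_force: 60.5
clock: 9.9
position: [504.4, 158.5, 228.3]
ee_rot: [0.989, 0.151, -0.001, 0.0]
contact_force: [-0.4, -0.5, -0.8]
gripper_width: 38.3
grasp_force: 60.6
clock: 10.7
position: [505.5, 172.5, 229.4]
ee_rot: [0.989, 0.15, 0.0, -0.0]
contact_force: [-0.0, 0.4, -1.5]
gripper_width: 38.7
grasp_force: 60.6
[505.48311792 172.64388221 229.35193707] [ 9.88629009e-01  1.50375133e-01  1.43939557e-05 -3.03910951e-05]
[260.36432679 112.89446488]
```

View pics/w4b.png

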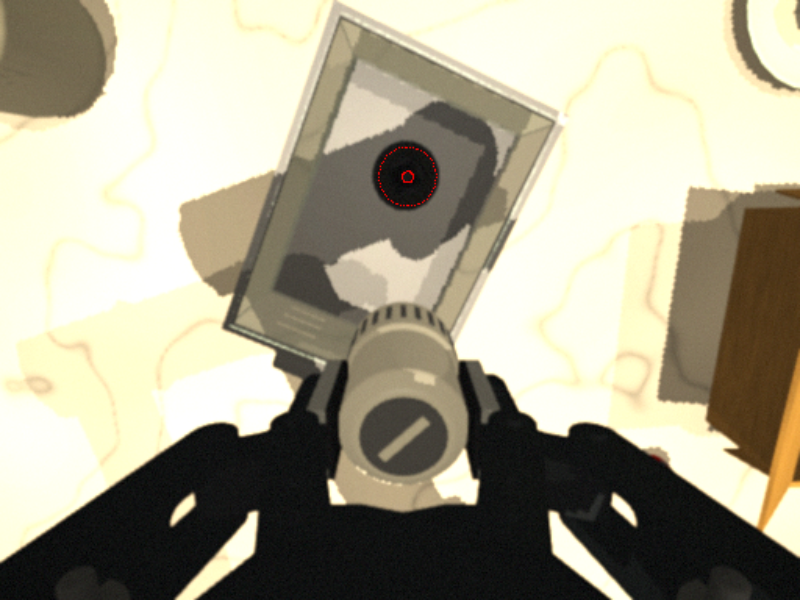

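The disc is centred at about (406,175), right on the prediction at (407,177). I'll get a quick subpixel centroid, then descend.

Run:
```python
from h import *
f=np.load('w4.npz');c=(f['K'],f['p'],f['M'])
g=cv2.imread('pics/w4.png').max(2)[80:145,225:295]
for T in(20,30,40):
  n,l,st,ce=cv2.connectedComponentsWithStats((g<T).astype('uint8'))
  i=l[32,35]
  print(T,i,st[i],ce[i]+[225,80]); q=ce[i]+[225,80]
  print([ray('w',q[0],q[1],z,c)[:2].round(1) for z in(6,13,20)])
```

```text
20 1 [  15   11   40   42 1131] [259.28558798 112.10786914]
[array([576.5, 192.5]), array([576.5, 192.6]), array([576.4, 192.6])]
30 1 [  14   11   41   43 1387] [259.25090123 111.99279019]
[array([576.7, 192.6]), array([576.6, 192.6]), array([576.6, 192.7])]
40 1 [  14   10   42   44 1436] [259.3781337  111.97980501]
[array([576.7, 192.5]), array([576.7, 192.5]), array([576.6, 192.5])]
```

```bash
python3 -m handwheel '[{"x":0.18,"y":0.05,"z":0,"ax":0,"ay":0,"az":0},{"x":0.175,"y":0.0475,"z":0,"ax":0,"ay":0,"az":0},{"x":0,"y":0,"z":-0.1,"ax":0,"ay":0,"az":0},{"x":0,"y":0,"z":-0.17,"ax":0,"ay":0,"az":0},{"x":0,"y":0,"z":-0.17,"ax":0,"ay":0,"az":0},{"x":0,"y":0,"z":-0.15,"ax":0,"ay":0,"az":0},{"x":0,"y":0,"z":-0.1,"ax":0,"ay":0,"az":0},{"x":0,"y":0,"z":-0.05,"ax":0,"ay":0,"az":0}]' -1
python3 -m handwheel '[{"x":0,"y":0,"z":0,"ax":0,"ay":0,"az":0},{"x":0,"y":0,"z":0,"ax":0,"ay":0,"az":0},{"x":0,"y":0,"z":-0.02,"ax":0,"ay":0,"az":0},{"x":0,"y":0,"z":-0.02,"ax":0,"ay":0,"az":0},{"x":0,"y":0,"z":-0.02,"ax":0,"ay":0,"az":0},{"x":0,"y":0,"z":-0.02,"ax":0,"ay":0,"az":0},{"x":0,"y":0,"z":0,"ax":0,"ay":0,"az":0},{"x":0,"y":0,"z":0,"ax":0,"ay":0,"az":0}]' -1
```

```text
clock: 11.55
position: [575.4, 191.8, 78.9]
ee_rot: [0.989, 0.15, -0.002, 0.001]
contact_force: [0.5, 0.2, -1.0]
gripper_width: 38.5
grasp_force: 60.6
clock: 12.35
position: [576.5, 192.3, 65.2]
ee_rot: [0.989, 0.151, -0.0, 0.0]
contact_force: [-0.2, 0.9, -2.0]
gripper_width: 38.5
grasp_force: 60.6
```

The nose is inside the socket with no side load. Pushing down.

```bash
python3 -m handwheel '[{"x":0,"y":0,"z":-0.01,"ax":0,"ay":0,"az":0},{"x":0,"y":0,"z":-0.01,"ax":0,"ay":0,"az":0},{"x":0,"y":0,"z":-0.01,"ax":0,"ay":0,"az":0},{"x":0,"y":0,"z":-0.01,"ax":0,"ay":0,"az":0},{"x":0,"y":0,"z":-0.01,"ax":0,"ay":0,"az":0},{"x":0,"y":0,"z":0,"ax":0,"ay":0,"az":0},{"x":0,"y":0,"z":0,"ax":0,"ay":0,"az":0},{"x":0,"y":0,"z":0,"ax":0,"ay":0,"az":0}]' -1
python3 -m handwheel '[{"x":0,"y":0,"z":-0.01,"ax":0,"ay":0,"az":0},{"x":0,"y":0,"z":-0.005,"ax":0,"ay":0,"az":0},{"x":0,"y":0,"z":0,"ax":0,"ay":0,"az":0},{"x":0,"y":0,"z":0,"ax":0,"ay":0,"az":0},{"x":0,"y":0,"z":0,"ax":0,"ay":0,"az":0},{"x":0,"y":0,"z":0,"ax":0,"ay":0,"az":0},{"x":0,"y":0,"z":0,"ax":0,"ay":0,"az":0},{"x":0,"y":0,"z":0,"ax":0,"ay":0,"az":0}]' -1
```

```text
clock: 13.15
position: [577.0, 192.4, 55.3]
ee_rot: [0.989, 0.151, 0.001, -0.0]
contact_force: [2.6, -2.1, -0.1]
gripper_width: 38.3
grasp_force: 61.0
clock: 13.95
position: [576.3, 192.4, 52.1]
ee_rot: [0.989, 0.15, -0.0, -0.0]
contact_force: [1.5, 0.7, -1.7]
gripper_width: 38.7
grasp_force: 60.8
```

```bash
python3 -m handwheel '[{"x":0,"y":0,"z":-0.005,"ax":0,"ay":0,"az":0},{"x":0,"y":0,"z":-0.005,"ax":0,"ay":0,"az":0},{"x":0,"y":0,"z":0,"ax":0,"ay":0,"az":0},{"x":0,"y":0,"z":0,"ax":0,"ay":0,"az":0},{"x":0,"y":0,"z":0,"ax":0,"ay":0,"az":0},{"x":0,"y":0,"z":0,"ax":0,"ay":0,"az":0},{"x":0,"y":0,"z":0,"ax":0,"ay":0,"az":0},{"x":0,"y":0,"z":0,"ax":0,"ay":0,"az":0}]' -1
python3 -m handwheel '[{"x":0,"y":0,"z":-0.005,"ax":0,"ay":0,"az":0},{"x":0,"y":0,"z":0,"ax":0,"ay":0,"az":0},{"x":0,"y":0,"z":0,"ax":0,"ay":0,"az":0},{"x":0,"y":0,"z":0,"ax":0,"ay":0,"az":0},{"x":0,"y":0,"z":0,"ax":0,"ay":0,"az":0},{"x":0,"y":0,"z":0,"ax":0,"ay":0,"az":0},{"x":0,"y":0,"z":0,"ax":0,"ay":0,"az":0},{"x":0,"y":0,"z":0,"ax":0,"ay":0,"az":0}]' -1
```

```text
clock: 14.75
position: [576.5, 192.4, 50.5]
ee_rot: [0.989, 0.151, 0.0, -0.0]
contact_force: [-1.4, 0.6, 4.8]
gripper_width: 38.2
grasp_force: 60.9
clock: 15.55
position: [576.6, 192.4, 49.8]
ee_rot: [0.989, 0.151, 0.0, -0.0]
contact_force: [-1.7, 1.1, 6.3]
gripper_width: 38.5
grasp_force: 61.0
```

```bash
python3 -m handwheel '[{"x":0,"y":0,"z":-0.004,"ax":0,"ay":0,"az":0},{"x":0,"y":0,"z":0,"ax":0,"ay":0,"az":0},{"x":0,"y":0,"z":0,"ax":0,"ay":0,"az":0},{"x":0,"y":0,"z":0,"ax":0,"ay":0,"az":0},{"x":0,"y":0,"z":0,"ax":0,"ay":0,"az":0},{"x":0,"y":0,"z":0,"ax":0,"ay":0,"az":0},{"x":0,"y":0,"z":0,"ax":0,"ay":0,"az":0},{"x":0,"y":0,"z":0,"ax":0,"ay":0,"az":0}]' -1
python3 - <<'E'
from h import *
b=snap('side','s5.png');a=snap('top','t5.png');w=snap('wrist','w5.png')
r=[]
for i in range(4):
  s=arm.read_state();r.append(np.r_[s['position'],s['contact_force']]);snap('side','x.png')
print(np.mean(r,0),arm.read_state()['clock'])
f=lambda c,h,wd:np.clip(cv2.resize(c[:,:,::-1],(wd,h),interpolation=cv2.INTER_CUBIC)*1.5,0,255).astype('uint8')
cv2.imwrite('pics/c5.png',np.hstack([f(b[190:310,180:300],400,400),f(w[60:330,100:370],400,400)]))
E
```

```text
clock: 16.35
position: [576.6, 192.4, 49.3]
ee_rot: [0.989, 0.151, 0.0, -0.0]
contact_force: [-3.3, 1.7, 7.5]
gripper_width: 38.7
grasp_force: 61.2
[576.57635497 192.47171485  49.26179699  -3.16864051   1.35486496
   8.11062323] 16.7
```

View pics/c5.png

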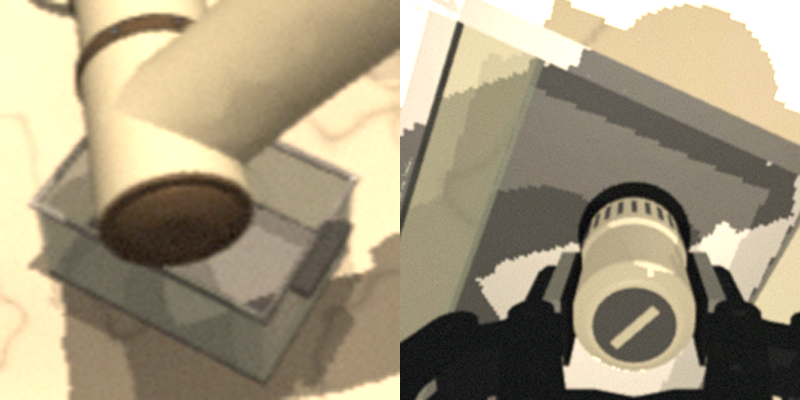

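The filter sits centred on the black seal ring with about 9 N of push, and the tank stands flat. Handing in.

```bash
python3 -c "
from bench import arm
print(arm.job_done())"
```

```text
the job is handed in; nothing more can be done
None
```

The job is handed in, with no verdict returned: both flaps are folded back, and the new filter is over the spigot, apparently past the click and about 3 mm into the seal (both judged from its height and the roughly 8–9 N push), still gripped and pressed down.

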